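Measure a loose bearing ball both ways in the shadow gauge

ROBOT

A 7-joint arm with a two-finger parallel gripper is mounted at the origin on a cart in front of the work surface, level with it; the furniture and walls round the work are solid. World frame = base frame: x ahead of the robot, y to its left, z up, the work surface at z = 0. Lengths are in m, angles in rad, forces in N, time in s.
With the tool pointing down it reaches from about 0.4 to 0.9 m from the base axis. Payload 5.6 kg.
Tool frame: the origin (TCP) lies midway between the tips of the shut fingers; the grasp point (between the pads) lies 19 mm behind it; z points along the fingers, y is the line along which they close (so a half turn about z gives the same grasp; the last joint's range is limited). The gripper opens to 92 mm and grips with 3 to 60 N. Pads are 20 mm wide; open, the fingers measure 128 mm over their backs; the gripper's body (75 mm by 189 mm) begins 69 mm behind the grasp point.
Start: joints at [-1.193, 0.468, -0.012, 1.603, 0.006, 1.071, -0.056], TCP at [0.266, 0.593, 0.215] pointing down, gripper open.
Joint ranges: [-2.53, 2.53], [-0.31, 2.02], [-1.57, 1.55], [0.28, 2.44], [-1.29, 4.43], [0.15, 1.84], [-2.92, 2.92]. Speed limits (rad/s): [2.57, 2.57, 3.14, 3.14, 3.14, 3.14, 3.14].

INTERFACE

Orientations are given as a unit quaternion [w, x, y, z].
In Python, from plant import r, imaging, workorder gives the robot as it stands.
- The arm moves only by the tool send_rows, never from a script. Its argument "steps" is a list that holds one entry, the list of rows, each a list of 7 numbers: the shift along the world's x, y, z in m, then the turn, a rotation vector about the world's x, y, z in rad, then the opening, from 0 (shut) to 1 (fully open). In form: [[[dx, dy, dz, ax, ay, az, grip], ...]]. A call has 1 to 20 rows; each row is the pose to reach, as a shift and turn from the pose commanded when the call began; what a row does not reach only later rows make up. A row lasts 1/12 s, in which the tool goes at most 41.7 mm and 7.16 degrees, less where a joint would pass 70% of its speed; a pose out of reach is approached as far as the arm can. A call with a gripper value outside its range is refused whole. The fingers move at their own pace and stop on an object; "newtons" is the grip in N (left out, the last holds). Time passes only in rows, so rows that repeat a pose let the fingers close. It gives the time, the measured TCP pose, the force, the opening and the grip force at its end, in the units of the state.
- r.get_obs(): the state, without advancing time (a new reading comes with each control period).
- imaging.get_image(name): name is "scene" or "side" or "wrist"; returns (picture, depth): 384x512x3 uint8, red, green, blue; 384x512 float32, m along the optical axis (not along the pixel's ray), 0 where there is no reading.
- imaging.camera_params(name): a dict with "intrinsics" (3x3 intrinsics, pixels), "k1" (the pictures are not rectified: a ray, as slopes to the right and down, at radius r is drawn at 1 + k1 r^2 times it, then the intrinsics apply), "view" (4x4, takes a point from world to camera coordinates). Camera axes: x right, y down, z forward; pixel columns grow to the right and rows downward; lengths in m; the calibration is good to about 2 mm. A picture is of the moment at which its call begins: read the wrist's pose just before it. camera_params takes no time and is no camera call; for the wrist camera it gives the pose at the moment of the call.
- workorder.finish_job(): hands the job in; it is judged then, once.
The state is a dict: "t": time; "joint_pos": joint angles; "joint_velocities": joint speeds; "joint_torque": joint torques, N m; "tool_pos": TCP position; "eef_rot": TCP orientation; "contact_force": force on the tool from outside, world axes, zero at the start; "ft_torque": the same for the moment, N m; "gripper_width": opening from 0.0 (shut) to 1.0 (fully open); "grasp_force": force on a finger pad.
Only numpy, scipy, OpenCV 4.12 (cv2) and the standard library are available. Lean on these libraries where they do the work, as an engineer would, in place of code of your own. Each camera call takes 0.05 s, during which the arm holds its last target. There are 200 camera calls.

TASK

Lift the small carrier tray off its dowel dock and carry it to the shadow gauge without tipping the loose steel bearing ball out of its seat and without touching the ball with the fingers. Measure the ball both ways: hold it still in the middle of the light path between the two heads for two seconds, tray level and its two long sides facing the heads, then turn the tray a quarter turn so that its two short sides face the heads. Finish while still holding it there, level and motionless, touching nothing of the gauge and leaving the things lying around where they are.

Things in the scene. Friction and masses are not known exactly. Their poses are not given: they have to be found in the camera images.
- tray: aluminium tray, 104 (x) by 76 (y) mm, lip 14 mm high, 190 to 310 g; origin at the centre of its underside. Long sides at y = +-38 mm, short sides at x = +-52 mm. A wire handle with a black grip arches over the ball along the diagonal from (-x,-y) to (+x,+y), 0.576 rad from x towards y; its legs stand 48 mm from the centre. Two holes fit the dock's dowels: lift it straight up 15 mm to free it.
- tray_grip (a point): centre of the handle's black grip bar, above the tray's centre, 80 mm over its underside; axes as the tray's. The bar is 56 mm long along the diagonal (0.576 rad from x towards y), 14 mm wide, 18 mm high, flat-sided: pinch it across its width from above. The weight hangs straight below it. Fingertips up to 25 mm below this point clear the ball.
- tray_seat (a point): centre of the ball when it sits properly: on the tray's centre line, 26.5 mm above its underside, 53.5 mm below the grip's centre; axes as the tray's. The seat is a white plastic ring 31 mm across with a 13 mm hole in which the 25 mm ball rests loosely; it rolls out if the tray tips past about 30 degrees or is jerked.
- ball_center (a point): centre of the loose steel bearing ball, 25 mm diameter, 64 g
- dock: fixed dark steel dock plate on the bench, 136 by 108 by 12 mm, origin at the centre of its underside, with two 8 mm dowels 11.5 mm high on which the tray starts
- gauge: fixed shadow gauge (optical micrometer): two grey heads, each 64 (x) by 60 (y) mm, 144 mm high over the bench, 180 mm apart on an aluminium rail 316 mm long (y), 70 mm wide, 24 mm high; origin under the rail's centre; y runs from head to head. The gap between the heads is open at the top and towards +-x.
- gauge_beam (a point): the middle of the light path between the two heads, 105 mm above the bench; axes as the gauge's, so the light runs along its y. The glass windows are 40 mm square round this line, at y = +-90 mm; the whole ball must lie inside their outline seen along y.
- ring_gauge: bystander: loose steel ring gauge, 60 mm across, 16 mm high, behind the work
- caliper: bystander: loose caliper lying on the bench, 235 mm long, behind the work
- swab_pot: bystander: loose pot with swabs, 62 mm across, 99 mm high, behind the work

How it is judged:
By the outcome, as a careful person would: the job done as asked, in the order asked, and still so for the second after the job is handed in, while the arm keeps its last pose, push and grip.
It also fails if it takes over 61 s, if anything falls off the work surface, if the arm or the gripper's body presses on something with over 40 N, if the wrist force passes 120 N, or if a joint passes its speed limit or range.

## Working session

There is one attempt and no reset: what is moved stays moved. The work goes in short steps, Python scripts to look and compute and a tool call to move; the robot and the scene stay as the last step left them, time stands still between calls to the robot, and variables do not carry over. Pictures are saved under pics/ and viewed, at most 10 in all, crops included, and the job is handed in when it is done.

Besides the shell and the picture viewer there is one more tool, called as name(argument=value, ...) on one line, values as JSON. send_rows: Moves the arm, as the interface text tells. Its arguments: {"type":"object","properties":{"steps":{"type":"array","items":{"type":"array","items":{"type":"array","items":{"type":"number"}}}},"newtons":{"type":"number"}},"required":["steps"]}

```bash
mkdir -p pics; ls
cat > h.py <<'E'
import numpy as np, cv2
from plant import r, imaging, workorder
def save(n):
    P=imaging.camera_params(n); im,d=imaging.get_image(n)
    np.savez(f'{n}.npz',im=im,d=d,K=P['intrinsics'],k1=P['k1'],V=P['view'])
    return im,d
def load(n): return dict(np.load(f'{n}.npz'))
def cloud(c):
    "world xyz per pixel"
    h,w=c['d'].shape; u,v=np.meshgrid(np.arange(w),np.arange(h))
    p=np.stack([u,v],-1).reshape(-1,1,2).astype(float)
    s=cv2.undistortPoints(p,c['K'],np.array([float(c['k1']),0,0,0])).reshape(h,w,2)
    z=c['d'][...,None]; X=np.concatenate([s*z,z],-1)
    V=c['V']; W=(X-V[:3,3])@V[:3,:3]; W[c['d']==0]=np.nan
    return W
E
python3 - <<'E'
from h import *
o=r.get_obs(); print({k:np.round(v,3).tolist() for k,v in o.items()})
a,_=save('scene'); b,_=save('side')
cv2.imwrite('pics/scene1.png',a[...,::-1]); cv2.imwrite('pics/side1.png',b[...,::-1])
for n in('scene','side'):
    c=load(n); print(n,c['k1'],(-c['V'][:3,:3].T@c['V'][:3,3]).round(3),c['V'][2,:3].round(2))
E
```

```text
pics
{'t': 0.0, 'joint_pos': [-1.193, 0.468, -0.012, 1.604, 0.006, 1.071, -0.056], 'joint_velocities': [0.001, 0.0, -0.0, 0.0, -0.001, -0.0, 0.001], 'joint_torque': [0.001, -52.057, -0.012, -24.375, -0.057, 0.017, 0.0], 'tool_pos': [0.265, 0.593, 0.214], 'eef_rot': [-0.0, 0.209, 0.978, -0.001], 'contact_force': [-0.008, -0.209, 1.226], 'ft_torque': [0.001, 0.039, -0.02], 'grasp_force': 0.0, 'gripper_width': 1.001}
scene 0.017614614290885663 [ 0.088 -0.28   0.736] [ 0.61  0.41 -0.67]
side -0.14649467704080008 [ 0.557 -0.81   0.806] [ 0.08  0.78 -0.62]
```

View pics/scene1.png

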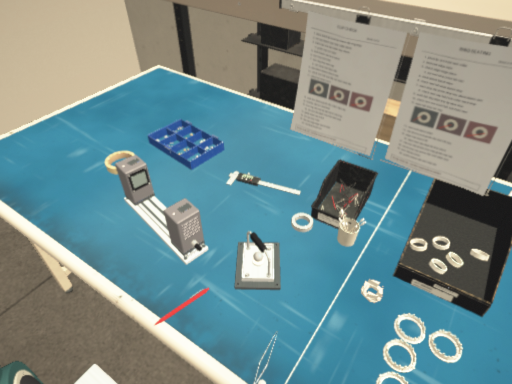

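View pics/side1.png

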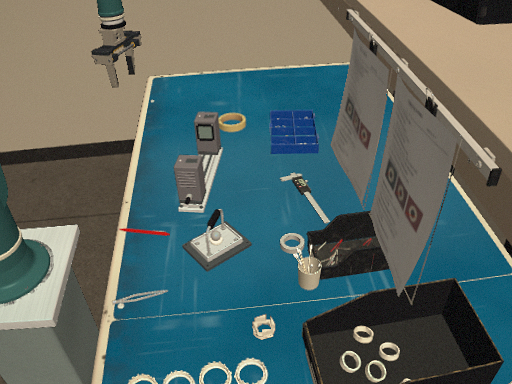

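The scene view shows the tray on its dock at about (258,263), with the gauge heads at (135,178) and (185,225). In the side view the dock is at (217,242) and the heads at (206,132) and (190,178). Next I'll measure from the depth data.

```bash
cat > m.py <<'E'
from h import *
def rect(P): 
    (c,s,a)=cv2.minAreaRect((P[:,:2]*1000).astype(np.float32)); return np.round(c,1),np.round(s,1),round(a,2)
for n,bd,bg in(('scene',(225,225,290,295),(105,140,215,270)),('side',(175,200,260,275),(165,100,230,220))):
    c=load(n); W=cloud(c)
    f=lambda b:W[b[1]:b[3],b[0]:b[2]].reshape(-1,3)
    t=f(bd); t=t[np.isfinite(t[:,0])]; print(n,'bench z',np.median(t[t[:,2]<.006,2]).round(4))
    h=np.histogram(t[:,2],np.arange(0,.13,.005))[0]; print(h)
    q=t[t[:,2]>.083]; print('grip top',len(q),q.mean(0).round(4),rect(q), q[:,2].max().round(4))
    q=t[(t[:,2]>.008)&(t[:,2]<.06)]; print('dock+tray',rect(q))
    q=t[(t[:,2]>.021)&(t[:,2]<.034)]; print('tray',rect(q))
    g=f(bg); g=g[np.isfinite(g[:,0])]
    q=g[(g[:,2]>.138)&(g[:,2]<.15)]; print('heads top',len(q),np.median(q[:,2]).round(4))
    m=q[:,1]>np.median([q[:,1].min(),q[:,1].max()])
    for k in(m,~m): print('  head',rect(q[k]),k.sum())
    print('  both',rect(q))
    q=g[(g[:,2]>.012)&(g[:,2]<.03)]; print('  rail',rect(q))
E
python3 m.py
```

```text
scene bench z 0.0023
[2267  131  754  356  418  177    5   20   27   41   14    9    4    7
    7    7    7   27   36   64   61    0    0    0    0]
grip top 191 [0.5198 0.0161 0.0965] (array([523.6,  20.5]), array([93.7, 14.7]), 67.6) 0.1043
dock+tray (array([523.7,  20.4]), array([137.3, 107.8]), 33.42)
tray (array([523.1,  20.5]), array([106.4,  75.5]), 32.91)
heads top 896 0.1437
  head (array([518. , 432.8]), array([62.7, 64.1]), 79.12) 361
  head (array([466.3, 198.9]), array([61.7, 63.3]), 76.75) 535
  both (array([492.1, 316.1]), array([301.7,  64.1]), 77.81)
  rail (array([564.1, 431.6]), array([532.5, 350.7]), 37.19)
side bench z 0.0007
[2708  437  447  545  298  116   36   35   40   32   21    8    7    8
    8    5   13   23   42   76   18    0    0    0    0]
grip top 164 [0.5214 0.0115 0.095 ] (array([521.8,  16. ]), array([95.6, 14.5]), 66.36) 0.1021
dock+tray (array([487.8,  77.1]), array([138.1, 251.8]), 30.97)
tray (array([487.2,  79.6]), array([105.6, 226. ]), 30.36)
heads top 541 0.1419
  head (array([518.1, 429. ]), array([62. , 64.6]), 77.18) 201
  head (array([467.1, 197.3]), array([64.3, 63.6]), 79.02) 340
  both (array([492.5, 312.9]), array([300.2,  64.6]), 77.51)
  rail (array([516.2, 412.7]), array([525.6,  67.3]), 76.8)
```

send_rows(steps=[[[0.013,-0.029,0.004,0,0,-0.08,0.6],[0.027,-0.06,0.01,0,0,-0.165,0.6],[0.042,-0.094,0.016,0,0,-0.26,0.6],[0.058,-0.129,0.022,0,0,-0.35,0.6],[0.074,-0.165,0.028,0,0,-0.45,0.6],[0.09,-0.2,0.034,0,0,-0.55,0.6],[0.106,-0.236,0.04,0,0,-0.65,0.6],[0.122,-0.272,0.046,0,0,-0.75,0.6],[0.138,-0.308,0.05,0,0,-0.84,0.6],[0.154,-0.343,0.055,0,0,-0.94,0.6],[0.17,-0.379,0.06,0,0,-1.03,0.6],[0.186,-0.415,0.065,0,0,-1.13,0.6],[0.202,-0.45,0.07,0,0,-1.23,0.6],[0.218,-0.486,0.075,0,0,-1.33,0.6],[0.234,-0.522,0.08,0,0,-1.42,0.6],[0.246,-0.548,0.08,0,0,-1.5,0.6],[0.254,-0.567,0.08,0,0,-1.55,0.6],[0.258,-0.575,0.08,0,0,-1.566,0.6],[0.258,-0.575,0.08,0,0,-1.566,0.6],[0.258,-0.575,0.08,0,0,-1.566,0.6]]])

```text
t: 1.77
tool_pos: [0.5231, 0.0193, 0.2942]
eef_rot: [-0.0, 0.837, 0.547, -0.0]
contact_force: [0.4, 0.4, -0.5]
gripper_width: 0.6
grasp_force: 0.0
```

Run:
```python
from h import *
from scipy.spatial.transform import Rotation as R
o=r.get_obs(); print(o['t'],np.round(o['tool_pos'],4),np.round(o['joint_pos'],3),R.from_quat(np.roll(o['eef_rot'],-1)).as_matrix().round(3).tolist())
a,_=save('wrist'); cv2.imwrite('pics/w1.png',a[...,::-1])
W=cloud(load('wrist')).reshape(-1,3); W=W[np.isfinite(W[:,0])]
W=W[np.hypot(W[:,0]-.523,W[:,1]-.0185)<.09]
from m import rect
for lo,hi in((-.01,.006),(.008,.016),(.02,.034),(.083,.11)):
    q=W[(W[:,2]>lo)&(W[:,2]<hi)]; print(lo,len(q),len(q) and (rect(q),np.median(q[:,2]).round(4)))
```

```text
1.7667 [0.5231 0.0193 0.2942] [-0.587  0.178  0.559  1.846 -0.104  1.147 -0.406] [[0.403, 0.915, -0.001], [0.915, -0.403, 0.0], [-0.0, -0.001, -1.0]]
scene bench z 0.0023
[2267  131  754  356  418  177    5   20   27   41   14    9    4    7
    7    7    7   27   36   64   61    0    0    0    0]
grip top 191 [0.5198 0.0161 0.0965] (array([523.6,  20.5]), array([93.7, 14.7]), 67.6) 0.1043
dock+tray (array([523.7,  20.4]), array([137.3, 107.8]), 33.42)
tray (array([523.1,  20.5]), array([106.4,  75.5]), 32.91)
heads top 896 0.1437
  head (array([518. , 432.8]), array([62.7, 64.1]), 79.12) 361
  head (array([466.3, 198.9]), array([61.7, 63.3]), 76.75) 535
  both (array([492.1, 316.1]), array([301.7,  64.1]), 77.81)
  rail (array([564.1, 431.6]), array([532.5, 350.7]), 37.19)
side bench z 0.0007
[2708  437  447  545  298  116   36   35   40   32   21    8    7    8
    8    5   13   23   42   76   18    0    0    0    0]
grip top 164 [0.5214 0.0115 0.095 ] (array([521.8,  16. ]), array([95.6, 14.5]), 66.36) 0.1021
dock+tray (array([487.8,  77.1]), array([138.1, 251.8]), 30.97)
tray (array([487.2,  79.6]), array([105.6, 226. ]), 30.36)
heads top 541 0.1419
  head (array([518.1, 429. ]), array([62. , 64.6]), 77.18) 201
  head (array([467.1, 197.3]), array([64.3, 63.6]), 79.02) 340
  both (array([492.5, 312.9]), array([300.2,  64.6]), 77.51)
  rail (array([516.2, 412.7]), array([525.6,  67.3]), 76.8)
-0.01 3597 ((array([523. ,  18.6]), array([178. , 179.6]), 65.96), np.float64(0.0026))
0.008 2275 ((array([525.,  22.]), array([135.8, 107.8]), 33.49), np.float64(0.0123))
0.02 1763 ((array([525.1,  21.9]), array([103.9,  76.1]), 33.48), np.float64(0.0211))
0.083 503 ((array([525.2,  22.8]), array([93.6, 12.3]), 66.61), np.float64(0.1005))
```

send_rows(steps=[[[0.001,0.001,-0.015,0,0,0.005,0.6],[0.0015,0.002,-0.04,0,0,0.005,0.6],[0.0015,0.002,-0.07,0,0,0.005,0.6],[0.0015,0.002,-0.1,0,0,0.005,0.6],[0.0015,0.002,-0.13,0,0,0.005,0.6],[0.0015,0.002,-0.155,0,0,0.005,0.6],[0.0015,0.002,-0.17,0,0,0.005,0.6],[0.0015,0.002,-0.175,0,0,0.005,0.6],[0.0015,0.002,-0.175,0,0,0.005,0.6],[0.0015,0.002,-0.175,0,0,0.005,0.6]]])

```text
t: 2.65
tool_pos: [0.5254, 0.0213, 0.1202]
eef_rot: [-0.0, 0.836, 0.549, 0.0]
contact_force: [0.9, 0.1, 0.1]
gripper_width: 0.608
grasp_force: 0.0
```

Run:
```python
from h import *
o=r.get_obs(); print(o['t'],np.round(o['tool_pos'],4))
a,_=save('wrist'); cv2.imwrite('pics/w2.png',a[...,::-1])
W=cloud(load('wrist')).reshape(-1,3); W=W[np.isfinite(W[:,0])]
W=W[np.hypot(W[:,0]-.5245,W[:,1]-.021)<.052]; q=W[(W[:,2]>.083)&(W[:,2]<.104)]
print(len(q),cv2.minAreaRect((q[:,:2]*1000).astype(np.float32)))
```

```text
2.65 [0.5254 0.0213 0.1202]
1586 ((525.6327514648438, 23.128828048706055), (93.08524322509766, 13.68726921081543), 66.34439849853516)
```

View pics/w2.png

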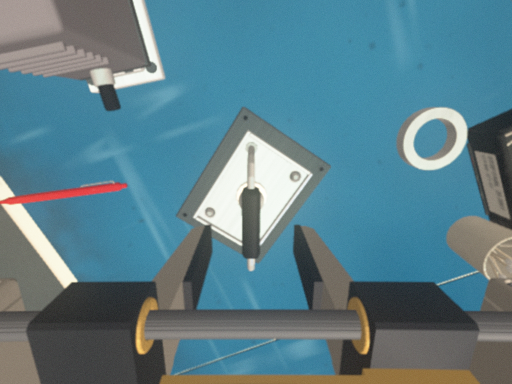

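The handle runs down column 251, between fingertip inner edges at columns 211 and 294 (middle about 252), so it's centred. I'll descend and pinch.

send_rows(steps=[[[0,0.001,-0.01,0,0,0,0.6],[0,0.001,-0.025,0,0,0,0.6],[0,0.001,-0.038,0,0,0,0.6],[0,0.001,-0.046,0,0,0,0.6],[0,0.001,-0.046,0,0,0,0.6],[0,0.001,-0.046,0,0,0,0.45],[0,0.001,-0.046,0,0,0,0.35],[0,0.001,-0.046,0,0,0,0.25],[0,0.001,-0.046,0,0,0,0.2],[0,0.001,-0.046,0,0,0,0.15],[0,0.001,-0.046,0,0,0,0.1],[0,0.001,-0.046,0,0,0,0.05],[0,0.001,-0.046,0,0,0,0],[0,0.001,-0.046,0,0,0,0],[0,0.001,-0.046,0,0,0,0],[0,0.001,-0.046,0,0,0,0]]], newtons=35)

```text
t: 4.03
tool_pos: [0.5249, 0.0215, 0.0737]
eef_rot: [-0.0, 0.836, 0.548, -0.0]
contact_force: [-2.8, 1.4, 3.3]
gripper_width: 0.149
grasp_force: 35.0
```

send_rows(steps=[[[0,0,0.001,0,0,0,0],[0,0,0.003,0,0,0,0],[0,0,0.006,0,0,0,0],[0,0,0.009,0,0,0,0],[0,0,0.013,0,0,0,0],[0,0,0.017,0,0,0,0],[0,0,0.021,0,0,0,0],[0,0,0.026,0,0,0,0],[0,0,0.032,0,0,0,0],[0,0,0.039,0,0,0,0],[0,0,0.047,0,0,0,0],[0,0,0.055,0,0,0,0],[0,0,0.063,0,0,0,0],[0,0,0.071,0,0,0,0],[0,0,0.078,0,0,0,0],[0,0,0.084,0,0,0,0],[0,0,0.088,0,0,0,0],[0,0,0.09,0,0,0,0],[0,0,0.09,0,0,0,0],[0,0,0.09,0,0,0,0]]])

```text
t: 5.7
tool_pos: [0.5249, 0.0213, 0.1634]
eef_rot: [-0.0, 0.837, 0.548, -0.0]
contact_force: [-0.2, 0.2, -3.1]
gripper_width: 0.151
grasp_force: 35.0
```

Run:
```python
from h import *
o=r.get_obs(); print(o['t'],np.round(o['tool_pos'],4),np.round(o['joint_pos'],2),np.round(o['contact_force'],2))
a,_=save('side'); W=cloud(load('side'))
im=cv2.resize(a[120:290,130:300],(680,680))[:600]; cv2.imwrite('pics/s2.png',im[...,::-1])
b,_=save('wrist')
cv2.imwrite('pics/w3.png',cv2.resize(b[100:300,150:360],(630,600))[...,::-1])
```

```text
5.7 [0.5249 0.0213 0.1634] [-0.54  0.34  0.53  1.98 -0.22  0.87 -0.3 ] [-0.19  0.2  -3.11]
```

View pics/s2.png

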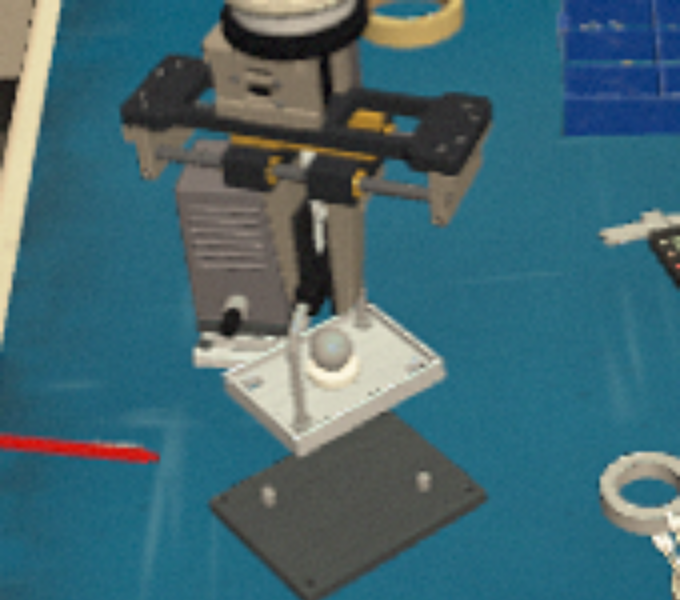

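The tray is clear of the dowels and the ball sits in its ring (crop around (330,350)). Now I'll check how level the tray is and where it sits relative to the TCP.

```bash
cat > t.py <<'E'
from h import *
from scipy.optimize import least_squares
def tray(n,tcp,lo=.036,hi=.068):
    "fit the tray's flat: clip points between heights under TCP; returns rect + tilt"
    W=cloud(load(n)).reshape(-1,3); W=W[np.isfinite(W[:,0])]
    z=W[:,2]-tcp[2]; W=W[(np.hypot(*(W[:,:2]-tcp[:2]).T)<.072)&(z>-hi)&(z<-lo)]
    c,s,a=cv2.minAreaRect((W[:,:2]*1000).astype(np.float32))
    f=W-W.mean(0); k=np.median(W[:,2])
    g=W[abs(W[:,2]-k)<.006]
    fit=least_squares(lambda p:p[0]+(g[:,:2]-tcp[:2])@p[1:]-g[:,2],[k,0,0],loss='soft_l1',f_scale=.001).x
    print(n,len(W),'c',np.round(c,1),np.round(s,1),round(a,2),'floor z',fit[0].round(4),'tilt deg',np.degrees(fit[1:]).round(2))
E
python3 - <<'E'
from t import *
tcp=r.get_obs()['tool_pos']
save('scene')
for n in('scene','side','wrist'): tray(n,tcp)
E
```

```text
scene 1017 c [523.8  19.6] [106.1  75.9] 33.41 floor z 0.1098 tilt deg [-0.31 -0.12]
side 1038 c [523.6  18.6] [105.9  79.1] 33.24 floor z 0.1091 tilt deg [-0.03  0.5 ]
wrist 6857 c [525.5  21.7] [104.1  75.9] 33.52 floor z 0.1101 tilt deg [-0.01  0.35]
```

send_rows(steps=[[[0,0,0.001,0,0,0,0],[0,0,0.005,0,0,0,0],[0,0,0.012,0,0,0,0],[0,0,0.021,0,0,0,0],[0,0,0.032,0,0,0,0],[0,0,0.043,0,0,0,0],[0,0,0.054,0,0,0,0],[0,0,0.064,0,0,0,0],[0,0,0.072,0,0,0,0],[0,0,0.077,0,0,0,0],[0,0,0.08,0,0,0,0],[0,0,0.08,0,0,0,0]]])

```text
t: 6.85
tool_pos: [0.5253, 0.0214, 0.2442]
eef_rot: [0.0, 0.836, 0.548, 0.0]
contact_force: [-0.5, -0.6, -3.0]
gripper_width: 0.147
grasp_force: 35.0
```

send_rows(steps=[[[0,0,0,0,0,-0.001,0],[0,0.003,0,0,0,-0.007,0],[-0.001,0.008,0,0,0,-0.021,0],[-0.002,0.017,0,0,0,-0.046,0],[-0.003,0.031,0,0,0,-0.083,0],[-0.005,0.048,0,0,0,-0.13,0],[-0.007,0.07,0,0,0,-0.188,0],[-0.01,0.094,0,0,0,-0.254,0],[-0.013,0.12,0,0,0,-0.326,0],[-0.0155,0.148,0,0,0,-0.4,0],[-0.018,0.176,0,0,0,-0.474,0],[-0.021,0.202,0,0,0,-0.546,0],[-0.024,0.226,0,0,0,-0.612,0],[-0.026,0.248,0,0,0,-0.67,0],[-0.028,0.265,0,0,0,-0.717,0],[-0.029,0.279,0,0,0,-0.754,0],[-0.03,0.288,0,0,0,-0.779,0],[-0.031,0.293,0,0,0,-0.793,0],[-0.031,0.296,0,0,0,-0.799,0],[-0.031,0.296,0,0,0,-0.8,0]]])

```text
t: 8.52
tool_pos: [0.4937, 0.3177, 0.2432]
eef_rot: [0.0, 0.984, 0.179, -0.0]
contact_force: [0.3, -0.2, -2.7]
gripper_width: 0.147
grasp_force: 35.0
```

Run:
```python
from t import *
o=r.get_obs();tcp=o['tool_pos']; print(o['t'],np.round(tcp,4),np.round(o['joint_pos'],2),np.round(o['contact_force'],2))
save('scene');save('side');b,_=save('wrist'); cv2.imwrite('pics/w4.png',b[...,::-1])
for n in('scene','side','wrist'):
    tray(n,tcp)
    W=cloud(load(n)).reshape(-1,3); W=W[np.isfinite(W[:,0])]
    ey=np.array([.2139,.9769]); ex=np.array([ey[1],-ey[0]]); d=W[:,:2]-[.4937,.317]; X=d@ex;Y=d@ey
    for nm,m in(('-head',Y<-.085),('+head',Y>.085)):
        q=W[m&(abs(X)<.04)&(abs(Y)<.16)&(W[:,2]>.138)&(W[:,2]<.150)]
        if len(q)>50: c=cv2.minAreaRect((q[:,:2]*1000).astype(np.float32)); print(' ',nm,len(q),np.round(c[0],1),np.round(c[1],1),round(c[2],1),np.median(q[:,2]).round(4))
    q=W[(abs(X)<.045)&(abs(Y)<.17)&(W[:,2]>.018)&(W[:,2]<.030)]
    if len(q)>50: c=cv2.minAreaRect((q[:,:2]*1000).astype(np.float32)); print('  rail',len(q),np.round(c[0],1),np.round(c[1],1),round(c[2],1),np.median(q[:,2]).round(4))
```

```text
8.5167 [0.4937 0.3177 0.2432] [-1.06  0.36  0.55  1.76 -0.21  1.08 -1.65] [ 0.26 -0.16 -2.73]
scene 986 c [492.9 315.3] [ 78.3 105.2] 77.15 floor z 0.1899 tilt deg [-0.15  0.18]
  -head 531 [466.5 198.1] [60.8 64. ] 77.3 0.1438
  +head 204 [519.1 442.4] [47.6 63. ] 78.7 0.1436
  rail 572 [491.1 315.1] [299.1  62.9] 77.8 0.0242
side 647 c [492.9 313.7] [ 83.3 106.1] 78.14 floor z 0.1885 tilt deg [ 0.82 -0.61]
  -head 340 [467.  195.2] [61.4 64.7] 78.4 0.1424
  rail 313 [492.3 313.9] [301.1  61.1] 77.4 0.023
wrist 6853 c [494.8 316.9] [ 76.1 103.7] 77.74 floor z 0.1902 tilt deg [0.26 0.23]
  -head 2879 [468.4 201.7] [59.7 63.7] 77.6 0.1441
  +head 4389 [519. 435.] [60.7 64.6] 77.5 0.1443
  rail 1467 [495.5 322. ] [286.9  62.1] 77.7 0.0246
```

View pics/w4.png

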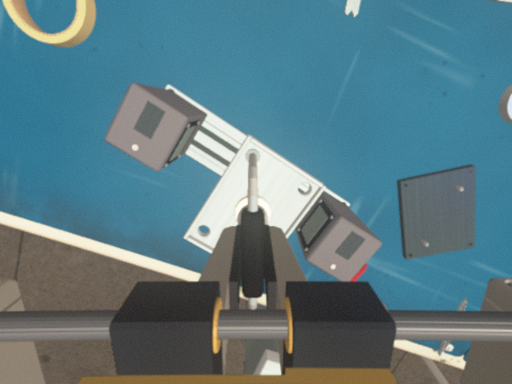

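The tray sits centred over the gap between the heads (near (160,125) and (340,238)), with nothing in the way. I'll shift it about 1 mm and lower it into the beam.

send_rows(steps=[[[0,0,-0.001,0,0,0,0],[-0.001,0.001,-0.004,0,0,0,0],[-0.001,0.001,-0.009,0,0,0,0],[-0.001,0.001,-0.016,0,0,0,0],[-0.001,0.001,-0.024,0,0,0,0],[-0.001,0.001,-0.033,0,0,0,0],[-0.001,0.001,-0.042,0,0,0,0],[-0.001,0.001,-0.052,0,0,0,0],[-0.001,0.001,-0.062,0,0,0,0],[-0.001,0.001,-0.071,0,0,0,0],[-0.001,0.001,-0.08,0,0,0,0],[-0.001,0.001,-0.087,0,0,0,0],[-0.001,0.001,-0.094,0,0,0,0],[-0.001,0.001,-0.099,0,0,0,0],[-0.001,0.001,-0.102,0,0,0,0],[-0.001,0.001,-0.103,0,0,0,0],[-0.001,0.001,-0.103,0,0,0,0],[-0.001,0.001,-0.103,0,0,0,0],[-0.001,0.001,-0.103,0,0,0,0]]])

```text
t: 10.25
tool_pos: [0.4934, 0.3185, 0.141]
eef_rot: [-0.0, 0.984, 0.179, 0.0]
contact_force: [0.3, 0.3, -3.0]
gripper_width: 0.148
grasp_force: 35.0
```

```bash
cat > v.py <<'E'
from t import *
def chk(tag):
    o=r.get_obs();tcp=o['tool_pos']; print(o['t'],np.round(tcp,4),np.round(o['joint_pos'],2),np.round(o['contact_force'],2))
    A=[save(n)[0] for n in('scene','side','wrist')]
    a=cv2.resize(A[0][130:280,90:240],(400,400)); b=cv2.resize(A[1][90:220,150:280],(400,400))
    cv2.imwrite(f'pics/{tag}.png',np.hstack([a,b])[...,::-1])
    for n in('scene','side','wrist'):
        tray(n,tcp,.04)
        W=cloud(load(n)).reshape(-1,3); W=W[np.isfinite(W[:,0])]
        ey=np.array([.2139,.9769]); ex=np.array([ey[1],-ey[0]]); d=W[:,:2]-[.4937,.318]; X=d@ex;Y=d@ey
        for nm,m in(('-head',Y<-.085),('+head',Y>.085)):
            q=W[m&(abs(X)<.04)&(abs(Y)<.16)&(W[:,2]>.138)&(W[:,2]<.150)]
            if len(q)>50: c=cv2.minAreaRect((q[:,:2]*1000).astype(np.float32)); print(' ',nm,len(q),np.round(c[0],1),np.round(c[1],1),round(c[2],1),np.median(q[:,2]).round(4))
        q=W[(np.hypot(X,Y)<.02)&(W[:,2]>.097)&(W[:,2]<.121)]   # ball surface
        if len(q)>15:
            s=least_squares(lambda p:np.linalg.norm(q-p,axis=1)-.0125,[.4937,.318,.105],loss='soft_l1',f_scale=.001).x
            print('  ball',len(q),s.round(4))
E
python3 -c "from v import *; chk('g1')"
```

```text
10.25 [0.4934 0.3185 0.141 ] [-1.01  0.48  0.5   1.85 -0.29  0.89 -1.59] [ 0.27  0.28 -2.99]
scene 828 c [492.6 316.6] [ 79.7 104.1] 77.38 floor z 0.0879 tilt deg [-0.03 -0.07]
  -head 536 [465.8 198.1] [60.9 63.1] 78.5 0.1438
  +head 220 [507.2 435.2] [63.1 42.5] 78.4 0.1433
  ball 77 [0.4931 0.3174 0.1055]
side 440 c [492.6 316.8] [ 80.7 105.7] 74.65 floor z 0.0866 tilt deg [0.08 0.15]
  -head 336 [467.3 196.2] [62.4 63.6] 78.1 0.1425
  ball 60 [0.493 0.317 0.104]
wrist 6841 c [493.7 318.9] [ 75.9 104.1] 77.66 floor z 0.0878 tilt deg [0.28 0.24]
  -head 2168 [469.5 201.2] [60.9 61.9] 77.3 0.1441
  +head 11111 [519.3 434.8] [59.8 64.3] 77.6 0.1443
  ball 125 [0.4936 0.3189 0.1058]
```

View pics/g1.png

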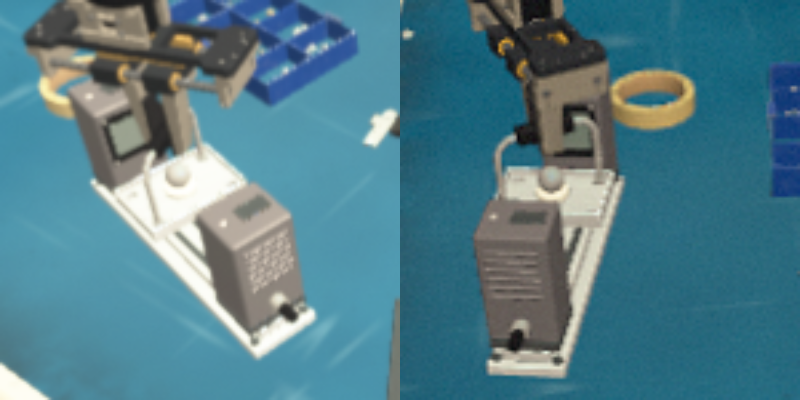

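The ball is in its seat and in the beam line, with the tray level and its 76 mm dimension along the light, so the long sides face the heads. I'll trim 1 mm and hold for more than 2 s.

send_rows(steps=[[[0,-0.0005,0,0,0,0,0],[0,-0.001,0,0,0,0,0],[0,-0.001,0,0,0,0,0],[0,-0.001,0,0,0,0,0],[0,-0.001,0,0,0,0,0],[0,-0.001,0,0,0,0,0],[0,-0.001,0,0,0,0,0],[0,-0.001,0,0,0,0,0],[0,-0.001,0,0,0,0,0],[0,-0.001,0,0,0,0,0],[0,-0.001,0,0,0,0,0],[0,-0.001,0,0,0,0,0],[0,-0.001,0,0,0,0,0],[0,-0.001,0,0,0,0,0],[0,-0.001,0,0,0,0,0],[0,-0.001,0,0,0,0,0],[0,-0.001,0,0,0,0,0],[0,-0.001,0,0,0,0,0],[0,-0.001,0,0,0,0,0],[0,-0.001,0,0,0,0,0]]])

```text
t: 12.07
tool_pos: [0.4931, 0.3173, 0.1406]
eef_rot: [-0.0, 0.984, 0.179, -0.0]
contact_force: [-0.3, -0.1, -1.8]
gripper_width: 0.153
grasp_force: 35.0
```

send_rows(steps=[[[0,0,0,0,0,0,0],[0,0,0,0,0,0,0],[0,0,0,0,0,0,0],[0,0,0,0,0,0,0],[0,0,0,0,0,0,0],[0,0,0,0,0,0,0],[0,0,0,0,0,0,0],[0,0,0,0,0,0,0],[0,0,0,0,0,0,0],[0,0,0,0,0,0,0],[0,0,0,0,0,0,0],[0,0,0,0,0,0,0],[0,0,0,0,0,0,0],[0,0,0,0,0,0,0],[0,0,0,0,0,0,0],[0,0,0,0,0,0,0],[0,0,0,0,0,0,0],[0,0,0,0,0,0,0],[0,0,0,0,0,0,0],[0,0,0,0,0,0,0]]])

```text
t: 13.73
tool_pos: [0.4931, 0.3173, 0.1406]
eef_rot: [0.0, 0.984, 0.179, -0.0]
contact_force: [-0.4, -0.3, -3.4]
gripper_width: 0.147
grasp_force: 35.0
```

send_rows(steps=[[[0,0,0,0,0,0.0002,0],[0,0,0,0,0,0.002,0],[0,0,0,0,0,0.006,0],[0,0,0,0,0,0.0135,0],[0,0,0,0,0,0.025,0],[0,0,0,0,0,0.042,0],[0,0,0,0,0,0.0635,0],[0,0,0,0,0,0.091,0],[0,0,0,0,0,0.124,0],[0,0,0,0,0,0.163,0],[0,0,0,0,0,0.207,0],[0,0,0,0,0,0.256,0],[0,0,0,0,0,0.311,0],[0,0,0,0,0,0.3695,0],[0,0,0,0,0,0.432,0],[0,0,0,0,0,0.499,0],[0,0,0,0,0,0.568,0],[0,0,0,0,0,0.639,0],[0,0,0,0,0,0.712,0],[0,0,0,0,0,0.7855,0]]])

```text
t: 15.4
tool_pos: [0.4931, 0.3172, 0.1406]
eef_rot: [0.0, 0.839, 0.544, 0.0]
contact_force: [-0.7, 0.4, -2.8]
gripper_width: 0.154
grasp_force: 35.0
```

send_rows(steps=[[[0,0,0,0,0,0.0735,0],[0,0,0,0,0,0.1465,0],[0,0,0,0,0,0.2175,0],[0,0,0,0,0,0.2865,0],[0,0,0,0,0,0.3535,0],[0,0,0,0,0,0.416,0],[0,0,0,0,0,0.4745,0],[0,0,0,0,0,0.5295,0],[0,0,0,0,0,0.5785,0],[0,0,0,0,0,0.6225,0],[0,0,0,0,0,0.6615,0],[0,0,0,0,0,0.6945,0],[0,0,0,0,0,0.722,0],[0,0,0,0,0,0.7435,0],[0,0,0,0,0,0.7605,0],[0,0,0,0,0,0.772,0],[0,0,0,0,0,0.7795,0],[0,0,0,0,0,0.7835,0],[0,0,0,0,0,0.785,0],[0,0,0,0,0,0.7855,0]]])

```text
t: 17.07
tool_pos: [0.4931, 0.3173, 0.1406]
eef_rot: [0.0, 0.569, 0.822, -0.0]
contact_force: [0.5, 0.1, -3.7]
gripper_width: 0.145
grasp_force: 35.0
```

send_rows(steps=[[[0,0,0,0,0,0,0],[0,0,0,0,0,0,0],[0,0,0,0,0,0,0],[0,0,0,0,0,0,0],[0,0,0,0,0,0,0],[0,0,0,0,0,0,0],[0,0,0,0,0,0,0],[0,0,0,0,0,0,0]]])

```text
t: 17.73
tool_pos: [0.4931, 0.3173, 0.1406]
eef_rot: [0.0, 0.569, 0.822, 0.0]
contact_force: [0.6, 0.0, -3.1]
gripper_width: 0.153
grasp_force: 35.0
```

```bash
python3 -c "from v import *; chk('g2')"
```

```text
17.7333 [0.4931 0.3173 0.1406] [-0.73  0.45  0.13  1.83 -0.07  0.87 -0.2 ] [ 0.64  0.04 -3.05]
scene 721 c [492.5 315.1] [106.1  76.2] 77.46 floor z 0.0871 tilt deg [-0.41  0.44]
  -head 530 [466.1 198.2] [61.2 64.3] 77.8 0.1438
  ball 74 [0.4935 0.3156 0.1057]
side 344 c [492.4 314.3] [111.9  73.8] 77.46 floor z 0.0866 tilt deg [-0.97  0.02]
  -head 338 [467.3 196.1] [62.7 64.5] 78.4 0.1424
  +head 113 [518.6 431.6] [63. 63.] 78.9 0.1415
  ball 64 [0.493  0.3151 0.1048]
wrist 6853 c [494.3 317.9] [104.   76.1] 77.69 floor z 0.0874 tilt deg [-0.22  0.29]
  +head 13190 [518.5 435.1] [59.7 63.6] 77.7 0.1443
  ball 124 [0.4943 0.3176 0.1055]
```

View pics/g2.png

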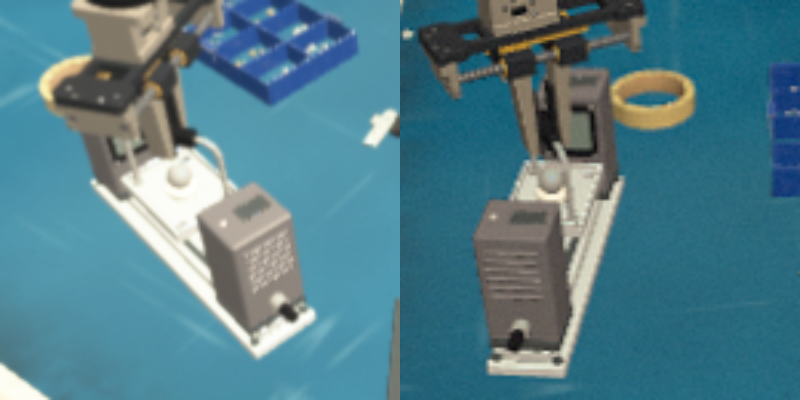

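The ball is still seated and centred within about 1.5 mm, and the tray is level with its 104 mm dimension along the light. I'll hold two seconds more, then hand in.

send_rows(steps=[[[0,0,0,0,0,0,0],[0,0,0,0,0,0,0],[0,0,0,0,0,0,0],[0,0,0,0,0,0,0],[0,0,0,0,0,0,0],[0,0,0,0,0,0,0],[0,0,0,0,0,0,0],[0,0,0,0,0,0,0],[0,0,0,0,0,0,0],[0,0,0,0,0,0,0],[0,0,0,0,0,0,0],[0,0,0,0,0,0,0],[0,0,0,0,0,0,0],[0,0,0,0,0,0,0],[0,0,0,0,0,0,0],[0,0,0,0,0,0,0],[0,0,0,0,0,0,0],[0,0,0,0,0,0,0],[0,0,0,0,0,0,0],[0,0,0,0,0,0,0]]])

```text
t: 19.55
tool_pos: [0.493, 0.3173, 0.1406]
eef_rot: [0.0, 0.569, 0.822, -0.0]
contact_force: [-0.2, -0.3, -2.5]
gripper_width: 0.15
grasp_force: 35.0
```

```bash
python3 -c "
from plant import r,workorder
o=r.get_obs(); print(o['t'],o['tool_pos'],o['grasp_force'],abs(o['joint_velocities']).max() if hasattr(o['joint_velocities'],'max') else o['joint_velocities'])
print(workorder.finish_job())"
```

```text
19.55 [0.49304342 0.31728125 0.14058217] 34.99869525432587 0.001738298695569194
the job is handed in; nothing more can be done
None
```

I measured the ball both ways in the gauge and handed the job in at 19.6 s, with the tray still held level and motionless in the light path and the ball in its seat; no verdict came back.

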